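# Prise the sprung clip off a wheel spindle with a hooked pick

### The arm

A 6-joint arm with a two-finger parallel gripper is mounted at the origin on a cart in front of the work surface, level with it; the furniture and walls round the work are solid. World frame = base frame: x ahead of the robot, y to its left, z up, the work surface at z = 0. Lengths are in mm, angles in rad, forces in N, time in s.
With the tool pointing down it reaches from about 350 to 975 mm from the base axis. Payload 7.1 kg.
Tool frame: the origin (TCP) lies midway between the tips of the shut fingers; the grasp point (between the pads) lies 19 mm behind it (ctrl.grip_depth is the distance from the TCP to the grasp point, in mm); z points along the fingers, y is the line along which they close (so a half turn about z gives the same grasp; the last joint's range is limited). The gripper opens to 88 mm and grips with 3 to 60 N. Pads are 20 mm wide; open, the fingers measure 115 mm over their backs; the gripper's body (75 mm by 178 mm) begins 61 mm behind the grasp point.
Start: joints at [1.313, 0.423, 1.63, -0, 1.089, -0.019], TCP at [147.804, 607.255, 222.675] pointing down, gripper open.
Joint ranges: [-3, 3], [-0.9, 2.11], [0.09, 2.58], [-1.31, 4.45], [0.11, 2.69], [-2.54, 2.54]. Speed limits (rad/s): [2.39, 2.39, 3.01, 3.14, 3.14, 3.14].

### API

Orientations are given as a rotation vector (axis times angle).
In Python, from workcell import ctrl, cams gives the robot as it stands.
- The arm moves only by the tool move_arm, never from a script. Its argument "steps" is a list of rows, each a list of 3 entries, a list of its own where there are three numbers: the shift along the tool's x, y, z in units of 25 mm (1.0 is 25 mm), then the turn about the tool's z in units of 5 degrees (1.0 is 5 degrees), then the closure, from 0 (fully open) to 1 (shut). A call has 1 to 20 rows; each row shifts and turns the commanded pose from where the row before left it, along the tool's axes as they then stand; what a row does not reach is not made up. A row lasts 1/12 s, in which the tool goes at most 41.7 mm and 7.16 degrees, less where a joint would pass 70% of its speed; a pose out of reach is approached as far as the arm can. A call is refused whole if a number of a shift passes 1 or a number of a turn 1, either way. A call with a gripper value outside its range is refused whole. The fingers move at their own pace and stop on an object; the grip force is fixed at half the most. Time passes only in rows, so rows that do not move let the fingers close. It gives the time, the measured TCP pose, the force, the opening and the grip force at its end, in the units of the state.
- ctrl.get_obs(): the state, without advancing time (a new reading comes with each control period).
- cams.get_image(name): name is "side" or "top" or "wrist"; returns a dict with "image" (480x640x3 uint8, red, green, blue), "camera_matrix" (3x3 intrinsics, pixels), "xyz" and "rotation" of the camera in the world; the wrist camera has in their place "mount" (4x4, takes a point from camera to tool coordinates, whose origin is the TCP and whose axes are the flange's). Camera axes: x right, y down, z forward; pixel columns grow to the right and rows downward; lengths in mm; the calibration is good to about 2 mm. A picture is of the moment at which its call begins: read the wrist's pose just before it. There is no depth.
- ctrl.close_job(): hands the job in; it is judged then, once.
Trained networks look in the newest picture that a camera, given by its name, has taken for a name from the list of things; names that differ only in an ending like _2 or _b are one class to them, and where a whole thing is asked for, a point or a joint stands for the part that bears it (a point fixed in the world has none). Each returns a list of dicts, best first, with "p" (0 to 1); they miss things now and then, are a little off and sometimes report something else, mostly with a low value. They report only what shows in the picture. A call takes as long as a camera call. They do not tell look-alikes from the thing itself.
- cams.boxes_of(camera, thing): "rect" ([centre column, centre row, width, height] in pixels, round what is visible of it).
- cams.cut_out(camera, thing): "pixels" (480x640 bool, what is visible of it) and "rect" ([centre column, centre row, width, height] in pixels, round what is visible of it).
The state is a dict: "t": time; "qpos": joint angles; "qvel": joint speeds; "joint_torque": joint torques, N m; "ee_pos": TCP position; "orientation": TCP orientation; "ft_force": force on the tool from outside, world axes, zero at the start; "moment": the same for the moment, N m; "width": finger opening in mm; "grasp_force": force on a finger pad.
Only numpy, scipy, OpenCV 4.12 (cv2) and the standard library are available. Lean on these libraries where they do the work, as an engineer would, in place of code of your own. Each camera call takes 0.05 s, during which the arm holds its last target. There are 200 camera calls.

### The job

Take the hooked pick from its wooden rest and use it to prise the sprung clip off the spindle that holds the brass wheel: feel the toe gently down onto the wheel in the gap between clip and spindle, without leaning on the wheel, and pull the clip outwards by its closed side until it comes right off. Leave the clip lying loose in the stand, on the wheel or in the tray under it, do not touch it with the fingers, and lay the pick back in its rest with the other things left alone.

Things in the scene. Friction and masses are not known exactly. Their poses are not given: they have to be found in the camera images.
- stand: Fixed stand on the worktop: grey round tray 174 mm across with a rim 12 mm high, a pillar, and an upright steel spindle 20 mm across on its axis that ends 67 mm above the worktop. Origin on the spindle axis at the worktop; z up.
- wheel: Brass toothed wheel 79 mm across, 6 mm thick, level, round the spindle. Origin on the spindle axis in its flat upper face, 46 mm above the worktop. It rides on a stiff spring (about 2 N, then 4 N per mm, 5 mm travel); it must not be pressed with more than 9 N.
- groove (a point): Point on the spindle axis at the floor of the groove, level with the wheel's upper face (46 mm above the worktop). The groove is 7 mm high, 14 mm across; above it the spindle is 20 mm across for another 14 mm.
- clip: U-shaped sprung steel clip, 5 mm thick, 38 x 31 mm, flat on the wheel in the spindle's groove. Origin: at its underside, on the axis of the spindle it grips; z up. Closed side (straight bridge) at local -x, which at the start points towards the robot within 0.85 rad; two arms run along local +x (inner faces 11.5 mm off the middle) to the open end at x = +9 mm. Not to be touched with the fingers.
- pick: Hooked pick, about 80 g. Black square handle 12 x 12 x 80 mm; origin at the handle's centre, x along the handle to the hook, z up. A wire neck 4 mm thick goes on from the handle's end (x = +40 mm) to x = 95 mm, where it turns down and a little back into the toe, 4 mm thick with a round end. At the start it lies level in its rest, toe hanging free.
- rest: Fixed wooden rest: plate 76 x 46 x 8 mm with two upright forks (8 mm thick, 40 mm wide, at local x -29 and +29 mm), each with an open-topped slot 20 mm wide, slot floor 36 mm and fork tops 50 mm above the worktop. Origin at the centre of its underside, z up. Between the forks 50 mm are free for the fingers, down to the plate.
- large_tin: Round aluminium tin, 62 mm across, 17 mm high; origin centre of its underside. Bystander.
- oil_bottle: Brown glass bottle, 46 mm across, 96 mm high, standing; origin centre of its foot. Bystander.
- small_tin: Round aluminium tin, 47 mm across, 14 mm high; origin centre of its underside. Bystander.
- air_blower: Red rubber blower, 53 mm across, 116 mm high, standing; origin centre of its foot. Bystander.
- bridge (a point): Middle of the top of the clip's bridge, a bar 6 mm thick and 30 mm wide at local x -22.5 to -28.5 mm. Pulled along local -x the clip springs open within the first 6 mm (about 6 to 15 N when pulled slowly, more when fast; over 30 N is too much), is past its lugs after 12 mm and clear of the spindle after 16 mm.
- gap (a point): Middle, at the clip's underside, of the gap between bridge and spindle where the wheel shows: the place for the pick's toe. It is 12.5 mm long (clip's local x -10 to -22.5 mm) and 23 mm wide.
- toe_nominal (a point): Where the toe's tip would be if the neck were straight: (92, 0, -17) mm in the pick's frame. The neck is bent a little up or down, differently each time: the true tip stands up to 7 mm higher or lower than this point (and up to 2 mm nearer or farther along x), which no reading shows, so its height must be felt. The neck does not give in normal use.
- slots (a point): Middle between the two slots, 42 mm above the worktop: where the centre of the pick's handle belongs, handle along the rest's x, hook towards the rest's +x (at the start within 5 mm). On the way from the right, the head of the desk lamp hangs above the worktop round (0.62, -0.43), from about 0.35 m up: swing below or inside it.
Not all that is in view belongs to the job. Several things look just like the rest: the one meant starts farthest to the robot's right.

How it is judged:
By the outcome, as a careful person would: the job done as asked, in the order asked, and still so for the second after the job is handed in, with the robot touching nothing.
It also fails if it takes over 58 s, if anything falls off the work surface, if the arm or the gripper's body presses on something with over 40 N, if the wrist force passes 120 N, or if a joint passes its speed limit or range.

## Working session

There is one attempt and no reset: what is moved stays moved. The work goes in short steps, Python scripts to look and compute and a tool call to move; the robot and the scene stay as the last step left them, time stands still between calls to the robot, and variables do not carry over. Pictures are saved under pics/ and viewed, at most 10 in all, crops included, and the job is handed in when it is done.

Besides the shell and the picture viewer there is one more tool, called after "Emit:" as name([rows], argument=value, ...), one row to a line, values as JSON. move_arm: Moves the arm, as the interface text tells. Its arguments: {"type":"object","properties":{"steps":{"type":"array"}},"required":["steps"]}

```bash
mkdir -p pics; ls; cat > h.py <<'E'
import numpy as np, cv2
from scipy.spatial.transform import Rotation as R
from workcell import ctrl, cams
def shot(n, f=None):
    o=ctrl.get_obs(); d=cams.get_image(n)
    if n=="wrist":
        T=np.eye(4);T[:3,:3]=R.from_rotvec(o["orientation"]).as_matrix();T[:3,3]=o["ee_pos"]
        T=T@np.array(d["mount"]); d["xyz"]=T[:3,3]; d["rotation"]=T[:3,:3]
    d["xyz"]=np.array(d["xyz"]); d["rotation"]=np.array(d["rotation"]); d["K"]=np.array(d["camera_matrix"])
    if f: cv2.imwrite("pics/"+f, d["image"][:,:,::-1])
    return d
def at_z(d,uv,z):
    r=d["rotation"]@np.linalg.solve(d["K"],np.array([uv[0],uv[1],1.]))
    return d["xyz"]+r*(z-d["xyz"][2])/r[2]
def proj(d,p):
    q=d["K"]@(d["rotation"].T@(np.array(p,float)-d["xyz"])); return q[:2]/q[2]
E
python3 - <<'E'
from h import *
np.set_printoptions(precision=1,suppress=True)
o=ctrl.get_obs(); print(o, ctrl.grip_depth)
for n in ["top","side"]:
    d=shot(n,n+"0.png"); print(n,d["xyz"],d["rotation"],d["K"])
    for t,z in [("stand",12),("wheel",46),("clip",51),("pick",42),("rest",50),("large_tin",17),("oil_bottle",50),("small_tin",14),("air_blower",60)]:
        for b in cams.boxes_of(n,t)[:5]: print(t,round(b["p"],2),np.array(b["rect"]),at_z(d,b["rect"][:2],z))
E
```

```text
pics
{'t': 0.0, 'qpos': array([ 1.3,  0.4,  1.6, -0. ,  1.1, -0. ]), 'qvel': array([ 0.,  0., -0.,  0., -0.,  0.]), 'joint_torque': array([  0. , -54.5, -27.4,   0.1,   0. ,  -0. ]), 'ee_pos': array([147.7, 606.7, 221.9]), 'orientation': array([-0.4, -3.1,  0. ]), 'ft_force': array([ 0.7,  0.4, -0.8]), 'moment': array([ 0. , -0. , -0.1]), 'grasp_force': 0.0, 'width': 88.05758215603747} 18.700000000000003
top [ 414.8   27.8 1184.3] [-2.1  2.2 -0.1] [[583.5   0.  311.8]
 [  0.  583.5 240.9]
 [  0.    0.    1. ]]Traceback (most recent call last):
  File "<stdin>", line 7, in <module>
  File "h.py", line 14, in at_z
    return d["xyz"]+r*(z-d["xyz"][2])/r[2]
                                      ~^^^
IndexError: invalid index to scalar variable.
```

```bash
sed -i 's/    d\["xyz"\]=np.array(d\["xyz"\]); d\["rotation"\]=np.array(d\["rotation"\]);/    d["xyz"]=np.array(d["xyz"]); r=np.array(d["rotation"]); d["rotation"]=r if r.ndim==2 else R.from_rotvec(r).as_matrix();/' h.py
python3 - <<'E'
from h import *
np.set_printoptions(precision=1,suppress=True)
for n in ["top","side"]:
    d=shot(n,n+"0.png"); print(n,d["xyz"],d["rotation"])
    for t,z in [("stand",12),("wheel",46),("clip",51),("pick",42),("rest",50),("large_tin",17),("oil_bottle",50),("small_tin",14),("air_blower",60)]:
        for b in cams.boxes_of(n,t)[:5]: print(t,round(b["p"],2),np.array(b["rect"]),at_z(d,b["rect"][:2],z))
E
```

```text
top [ 414.8   27.8 1184.3] [[-0.  -1.   0.1]
 [-1.   0.   0. ]
 [-0.  -0.1 -1. ]]
stand 0.65 [362.2 263.4  29.3  41.9] [493.9 -67.9  12. ]
stand 0.61 [260.8 210.   82.1  89. ] [607.  134.9  12. ]
wheel 0.67 [260.7 207.9  42.4  38.6] [605.6 131.9  46. ]
clip 0.63 [362.4 260.1  15.3  45.1] [497.7 -65.3  51. ]
clip 0.44 [362.  265.6  29.3  38.9] [487.  -64.2  51. ]
pick 0.82 [364.1 256.9  10.5  44.8] [504.5 -69.5  42. ]
rest 0.77 [168.3 213.1  36.2  46.5] [598.6 313.6  50. ]
rest 0.73 [228.4 319.1  27.7  40.6] [389.2 196.4  50. ]
rest 0.59 [360.9 264.   32.   42. ] [490.2 -62.2  50. ]
large_tin 0.79 [371.3 161.4  31.8  26.1] [701.6 -92.3  17. ]
small_tin 0.86 [333.4 302.1  22.6  29.9] [417.7  -8.   14. ]
small_tin 0.29 [334.5 166.6  23.3  29.5] [693.1 -17.1  14. ]
air_blower 0.64 [334.2 166.2  25.7  28.7] [683.  -14.7  60. ]
side [  185.1 -1198.9   527.9] [[ 1.  -0.1  0.3]
 [-0.3 -0.3  0.9]
 [ 0.  -0.9 -0.3]]
stand 0.85 [330.3 236.8  71.   39.8] [598.4 130.4  12. ]
wheel 0.68 [333.3 224.1  36.   11.5] [604. 126.  46.]
pick 0.67 [318.2 256.1  59.   12.1] [515.2 -53.8  42. ]
rest 0.83 [310.4 208.2  33.9  20.1] [579.6 249.5  50. ]
rest 0.74 [308.2 267.1  38.5  31.9] [ 474.5 -123.8   50. ]
rest 0.74 [240.3 229.7  34.1  23.8] [377.6 127.8  50. ]
large_tin 0.58 [403.9 271.4  28.4  18.2] [ 684.7 -120.6   17. ]
large_tin 0.49 [332.5 232.7  71.3  38.4] [608.2 144.1  17. ]
oil_bottle 0.69 [434.  279.1  24.2  52.4] [ 694.1 -238.6   50. ]
small_tin 0.64 [268.9 268.5  21.6  14. ] [413.1 -29.9  14. ]
air_blower 0.93 [386.2 238.8  20.3  48.8] [676.6 -34.8  60. ]
```

View pics/top0.png

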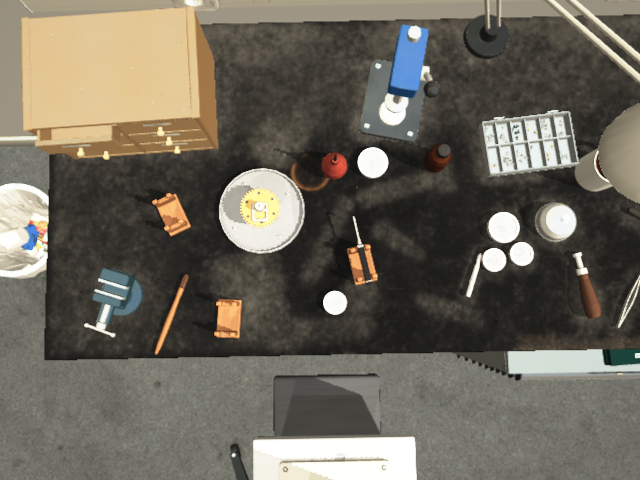

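View pics/side0.png

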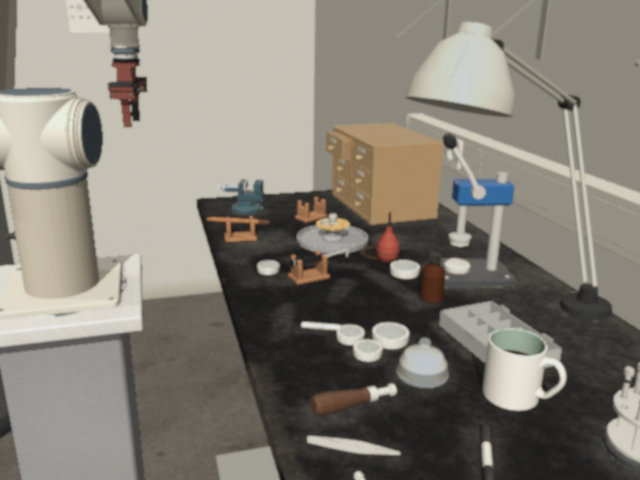

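The pick-bearing rest is at top pixel (361,264). Its look-alikes are at (168,213) and (228,319), both farther left, so I choose (361,264). The wheel is at (260,208).

```bash
cat >> h.py <<'E'
np.set_printoptions(precision=2,suppress=True)
def plan(target, yaw=None):
    """rows-units delta from present pose to target TCP (tool x,y,z in 25mm) ; yaw = world angle wanted of tool y (mod pi)"""
    o=ctrl.get_obs(); M=R.from_rotvec(o["orientation"]).as_matrix()
    d=M.T@(np.array(target,float)-o["ee_pos"])/25
    s=f"tcp {o['ee_pos']} toolx {M[:,0]} tooly {M[:,1]} tz {M[:,2]} q6 {o['qpos'][5]:.2f} d(units) {d}"
    if yaw is not None:
        cur=np.arctan2(M[1,1],M[0,1]); e=(yaw-cur+np.pi/2)%np.pi-np.pi/2
        s+=f" turn {-np.degrees(e)/5:.2f} units (tool z down)"
    print(s)
E
python3 - <<'E'
from h import *
d=shot("wrist"); print(d["mount"],d["rotation"],d["xyz"],d["K"])
plan([520,120,260],0)
d=cams.get_image("top")
import cv2
im=d["image"]; a=cv2.resize(im[205:300,325:400],None,fx=5,fy=5,interpolation=cv2.INTER_CUBIC)[:,:375]
b=cv2.resize(im[160:255,215:305],None,fx=5,fy=5,interpolation=cv2.INTER_CUBIC)[:,:425]
cv2.imwrite("pics/crop.png",np.hstack([a,b])[:,:,::-1])
E
```

```text
[[  -0.     -0.97   -0.26   71.16]
 [   1.     -0.     -0.     -0.21]
 [  -0.     -0.26    0.97 -162.64]
 [   0.      0.      0.      1.  ]] [[ 0.24  0.94  0.25]
 [ 0.97 -0.23 -0.06]
 [ 0.    0.26 -0.97]] [ 78.59 623.89 385.31] [[355.04   0.   319.09]
 [  0.   355.04 247.55]
 [  0.     0.     1.  ]]
tcp [147.81 607.27 222.68] toolx [-0.97  0.24 -0.  ] tooly [0.24 0.97 0.  ] tz [ 0.  0. -1.] q6 -0.02 d(units) [-19.08 -15.42  -1.49] turn 15.26 units (tool z down)
```

View pics/crop.png

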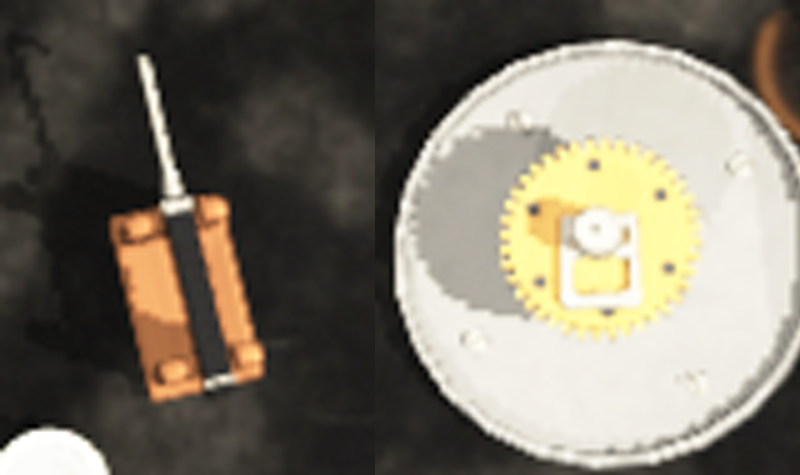

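The crop confirms the choice: the pick's handle lies in this rest with its hook towards +x. The clip's bridge points almost exactly to world -x.

Emit:
move_arm([
  [[-0.95,-1,-0.1],0,0],
  [[-0.95,-1,-0.1],0,0],
  [[-0.95,-1,-0.1],0,0],
  [[-0.95,-1,-0.1],0,0],
  [[-0.95,-1,-0.1],0,0],
  [[-0.95,-1,-0.1],0,0],
  [[-0.95,-1,-0.1],0,0],
  [[-0.95,-1,-0.1],0,0],
  [[-0.95,-1,-0.1],0,0],
  [[-0.95,-1,-0.1],0,0],
  [[-0.95,-1,-0.1],0,0],
  [[-0.95,-1,-0.1],0,0],
  [[-0.95,-1,-0.1],0,0],
  [[-0.95,-1,-0.1],0,0],
  [[-0.95,-1,-0.1],0,0],
  [[-0.95,-1,0],0,0],
  [[-0.95,-1,0],0,0],
  [[-0.95,-1,0],0,0],
  [[-0.95,-1,0],-1,0],
  [[0,0,0],-1,0],
])

```text
t: 2.87
ee_pos: [476.7, 34.9, 260.6]
orientation: [0.1, 3.138, -0.002]
ft_force: [-0.2, 0.1, 0.1]
width: 87.9
grasp_force: 0.0
```

```bash
python3 - <<'E'
from h import *
d=shot("wrist","w1.png"); print(d["xyz"])
for t,z in [("stand",12),("wheel",46),("clip",51),("bridge",51),("gap",46),("groove",46),("pick",42),("toe_nominal",25),("rest",50),("slots",42)]:
    for b in cams.boxes_of("wrist",t)[:3]: print(t,round(b["p"],2),np.array(b["rect"]),at_z(d,b["rect"][:2],z))
for t in ["pick","rest","clip"]:
    for c in cams.cut_out("wrist",t)[:1]:
        v,u=np.nonzero(c["pixels"]); P=cv2.minAreaRect(np.c_[u,v].astype(np.float32)); print(t,c["p"],P)
plan([476,35,260],np.pi/2)
E
```

```text
[405.2   39.48 423.08]
stand 0.63 [408.8 299.8 140.3 114.6] [592.28 139.2   12.  ]
wheel 0.94 [402.9 323.2  46.5  57.7] [605.98 124.11  46.  ]
clip 0.54 [405.1 317.3   9.5  32. ] [596.01 125.53  51.  ]
bridge 0.7 [404.1 318.9   8.7  31.3] [597.95 124.38  51.  ]
gap 0.64 [402.6 316.9  11.6  34.1] [597.87 123.79  46.  ]
groove 0.84 [405.3 298.9 141.6 116.4] [575.43 126.95  46.  ]
pick 0.93 [233.7 257.4  48.4 116.1] [514.47 -64.08  42.  ]
toe_nominal 0.76 [231.9 257.4  45.7 115.6] [519.2 -70.8  25. ]
rest 0.89 [475.6 123.8  61.4  73.5] [389.86 195.95  50.  ]
rest 0.73 [555.8 293.2  66.6  58.8] [577.63 295.42  50.  ]
rest 0.66 [233.9 232.6  60.   78.5] [484.45 -58.1   50.  ]
slots 0.89 [474.8 123.8  63.1  70.7] [389.48 198.49  42.  ]
slots 0.81 [232.1 233.   60.3  75.3] [486.47 -62.23  42.  ]
pick 0.64 ((236.17532348632812, 257.06903076171875), (119.86321258544922, 15.366275787353516), 69.86369323730469)
rest 0.94 ((234.60914611816406, 233.70257568359375), (66.48307800292969, 48.31154251098633), 68.80594635009766)
clip 0.49 ((404.0, 317.0), (30.0, 8.0), 90.0)
tcp [473.85  39.24 260.22] toolx [-1.    0.06 -0.  ] tooly [ 0.06  1.   -0.  ] tz [ 0. -0. -1.] q6 -1.45 d(units) [-0.1  -0.16  0.01] turn -0.73 units (tool z down)
```

View pics/w1.png

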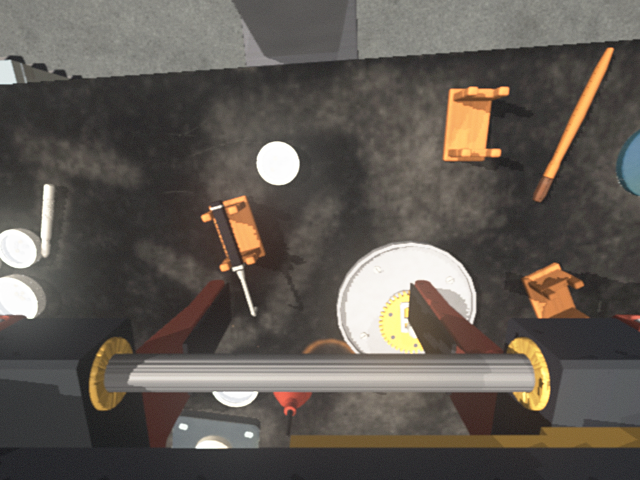

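Wrist view: the pick runs from (215,207) to (255,316), with the handle/neck joint at (237,268). The stand is at (407,312), partly hidden by a finger.

```bash
cat >> h.py <<'E'
def pick_mask(d,cam="wrist",z=42):
    c=cams.cut_out(cam,"pick")[0]; v,u=np.nonzero(c["pixels"])
    W=np.array([at_z(d,p,z)[:2] for p in np.c_[u,v]])
    vx,vy,x0,y0=cv2.fitLine(W.astype(np.float32),cv2.DIST_HUBER,0,.01,.01).ravel()
    if vx<0: vx,vy=-vx,-vy
    s=(W-[x0,y0])@[vx,vy]; a=np.array([x0,y0])+s.min()*np.array([vx,vy]); b=np.array([x0,y0])+s.max()*np.array([vx,vy])
    print(cam,"p",c["p"],"ends",a,b,"len",s.max()-s.min(),"yaw",np.arctan2(vy,vx))
    return a,np.arctan2(vy,vx)
E
python3 - <<'E'
from h import *
d=shot("wrist"); pick_mask(d)
for p,z in [((215,207),42),((237,268),42),((255,316),42)]: print(at_z(d,p,z))
d=shot("top"); pick_mask(d,"top")
d=shot("side"); pick_mask(d,"side")
plan([470,-68,180],np.pi/2+.3)
E
```

```text
wrist p 0.87 ends [450.09 -75.19] [586.33 -47.96] len 138.932949405644 yaw 0.19722044
[453.28 -72.2   42.  ]
[523.62 -57.21  42.  ]
[583.88 -43.58  42.  ]Traceback (most recent call last):
  File "<stdin>", line 4, in <module>
  File "h.py", line 28, in pick_mask
    c=cams.cut_out(cam,"pick")[0]; v,u=np.nonzero(c["pixels"])
      ~~~~~~~~~~~~~~~~~~~~~~~~^^^
IndexError: list index out of range
```

Emit:
move_arm([
  [[-0.15,-0.7,1],0,0],
  [[-0.15,-0.7,1],0,0],
  [[-0.15,-0.7,1],0,0],
  [[-0.15,-0.7,1],0,0],
  [[-0.15,-0.7,1],0,0],
  [[-0.15,-0.7,1],0,0],
  [[0,0,0],-1,0],
  [[0,0,0],-1,0],
  [[0,0,0],-1,0],
  [[0,0,0],0,0],
])

```text
t: 4.6
ee_pos: [489.6, -67.5, 109.8]
orientation: [0.314, -3.125, -0.0]
ft_force: [0.5, -0.4, -0.7]
width: 87.8
grasp_force: 0.0
```

```bash
python3 - <<'E'
from h import *
d=shot("wrist","w2.png"); pick_mask(d)
for t,z in [("rest",50),("pick",42)]:
    for b in cams.boxes_of("wrist",t)[:2]: print(t,round(b["p"],2),np.array(b["rect"]),at_z(d,b["rect"][:2],z))
plan([490.5,-65.7,23],np.pi/2+.2)
E
```

```text
wrist p 0.72 ends [450.79 -75.15] [559.12 -53.04] len 110.56327851178543 yaw 0.20134495
rest 0.91 [322.1 257.1  60.5 119.6] [484.79 -66.77  50.  ]
pick 0.89 [317.6 277.6  26.5 158.1] [502.16 -66.33  42.  ]
tcp [489.71 -67.21 110.32] toolx [-0.98 -0.19 -0.  ] tooly [-0.19  0.98 -0.  ] tz [ 0. -0. -1.] q6 -1.93 d(units) [-0.04  0.05  3.49] turn -0.05 units (tool z down)
```

View pics/w2.png

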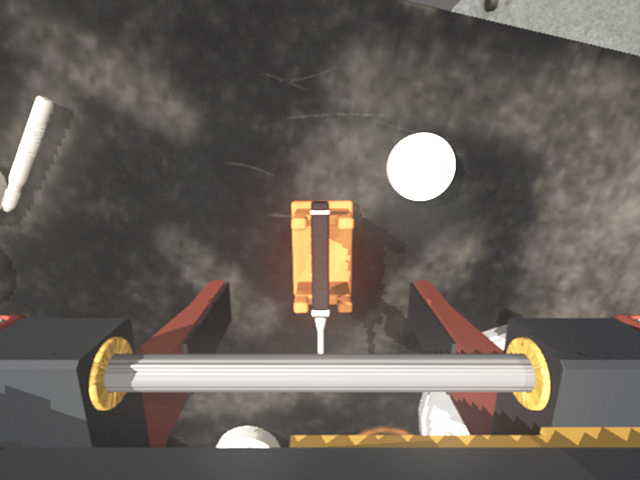

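The pick sits midway between the open fingers at column 320, rows 207–317. The forks are clear, so I'll descend and grip.

Emit:
move_arm([
  [[0,0,1],0,0],
  [[0,0,1],0,0],
  [[0,0,0.9],0,0],
  [[0,0,0.6],0,0],
  [[0,0,0],0,0],
  [[0,0,0],0,1],
  [[0,0,0],0,1],
  [[0,0,0],0,1],
  [[0,0,0],0,1],
  [[0,0,0],0,1],
  [[0,0,0],0,1],
  [[0,0,0],0,1],
  [[0,0,0],0,1],
])

```text
t: 5.88
ee_pos: [489.7, -67.3, 22.9]
orientation: [-0.31, 3.126, -0.0]
ft_force: [0.6, 0.3, 0.2]
width: 38.0
grasp_force: 0.0
```

Emit:
move_arm([
  [[0,0,0],0,1],
  [[0,0,0],0,1],
  [[0,0,0],0,1],
  [[0,0,0],0,1],
  [[0,0,0],0,1],
  [[0,0,0],0,1],
  [[0,0,0],0,1],
])

```text
t: 6.47
ee_pos: [489.6, -67.2, 22.6]
orientation: [0.31, -3.126, -0.0]
ft_force: [-0.1, 0.2, -0.4]
width: 11.9
grasp_force: 30.0
```

```bash
python3 - <<'E'
from h import *
o=ctrl.get_obs(); print(o); plan([489.7,-67.3,130],np.pi/2)
E
```

```text
{'t': 6.4667, 'qpos': array([-0.16,  0.57,  2.02, -0.  ,  0.55, -1.93]), 'qvel': array([-0.,  0.,  0., -0.,  0., -0.]), 'joint_torque': array([  0.  , -48.98, -13.15,  -0.03,   0.07,  -0.01]), 'ee_pos': array([489.59, -67.21,  22.65]), 'orientation': array([ 0.31, -3.13, -0.  ]), 'ft_force': array([-0.05,  0.17, -0.43]), 'moment': array([ 0.01, -0.04, -0.  ]), 'grasp_force': 29.990946650505066, 'width': 11.853502013211715}
tcp [489.59 -67.21  22.65] toolx [-0.98 -0.2   0.  ] tooly [-0.2   0.98  0.  ] tz [-0.  0. -1.] q6 -1.93 d(units) [-0.   -0.   -4.29] turn 2.26 units (tool z down)
```

Emit:
move_arm([
  [[0,0,-0.5],0,1],
  [[0,0,-0.9],0,1],
  [[0,0,-1],0,1],
  [[-0.2,0.7,-0.9],0,1],
  [[-0.2,0.8,-0.8],0,1],
  [[-0.2,0.8,-0.8],0,1],
  [[-0.2,0.8,-0.8],0,1],
  [[-0.3,0.8,-0.6],0,1],
  [[-0.2,0.6,0],1,1],
  [[0,0,0],1,1],
  [[0,0,0],0.3,1],
  [[0,0,0],0,1],
])

```text
t: 7.47
ee_pos: [499.1, 49.9, 180.2]
orientation: [-0.005, -3.141, 0.0]
ft_force: [0.3, 0.9, 0.6]
width: 11.6
grasp_force: 30.0
```

```bash
cat > look.py <<'E'
from h import *
import sys
o=ctrl.get_obs(); print(o["ft_force"],o["width"],o["grasp_force"])
d=shot("wrist","%s.png"%sys.argv[1])
for t,z in [("wheel",46),("clip",51),("bridge",51),("pick",42)]:
    for b in cams.boxes_of("wrist",t)[:2]: print(t,round(b["p"],2),np.array(b["rect"]),at_z(d,b["rect"][:2],z))
for t in ["clip","wheel"]:
    for c in cams.cut_out("wrist",t)[:1]:
        v,u=np.nonzero(c["pixels"]); z=51 if t=="clip" else 46
        W=np.array([at_z(d,p,z)[:2] for p in np.c_[u,v]]).astype(np.float32)
        print(t,c["p"],len(u),cv2.minAreaRect(W),cv2.minEnclosingCircle(W), "x",np.percentile(W[:,0],[1,99]),"y",np.percentile(W[:,1],[1,99]))
        np.save("pics/%s.npy"%t,c["pixels"])
        print("px",u.min(),u.max(),v.min(),v.max())
plan([500,50,180],np.pi/2)
c=proj(d,[590,132,50]).astype(int); print(c)
x0=max(0,min(560,c[0]-50)); y0=max(0,min(400,c[1]-45))
s=6; cv2.imwrite("pics/%sc.png"%sys.argv[1],cv2.resize(d["image"][y0:y0+90,x0:x0+110],None,fx=s,fy=s,interpolation=cv2.INTER_CUBIC)[:,:,::-1]); print("crop origin",x0,y0)
E
python3 look.py w3
```

```text
[0.32 0.87 0.56] 11.620998331638049 29.990737438201904
wheel 0.76 [414.2 314.5  53.2  12. ] [571.99 136.02  46.  ]
bridge 0.74 [191.8 224.4  84.7  91.5] [486.43 -56.92  51.  ]
pick 0.72 [318.5 330.8  35.6 212.2] [590.23  48.58  42.  ]
wheel 0.87 397 ((569.51904296875, 135.44313049316406), (44.87415313720703, 9.924050331115723), 89.75389862060547) ((572.4842529296875, 135.43040466308594), 22.459325790405273) x [564.57 574.55] y [113.96 155.96]
px 389 438 307 317
tcp [499.34  49.24 180.05] toolx [-1.  0.  0.] tooly [ 0.  1. -0.] tz [-0. -0. -1.] q6 -1.49 d(units) [-0.03  0.03  0.  ] turn -0.04 units (tool z down)
[409 334]
crop origin 359 289
```

View pics/w3c.png

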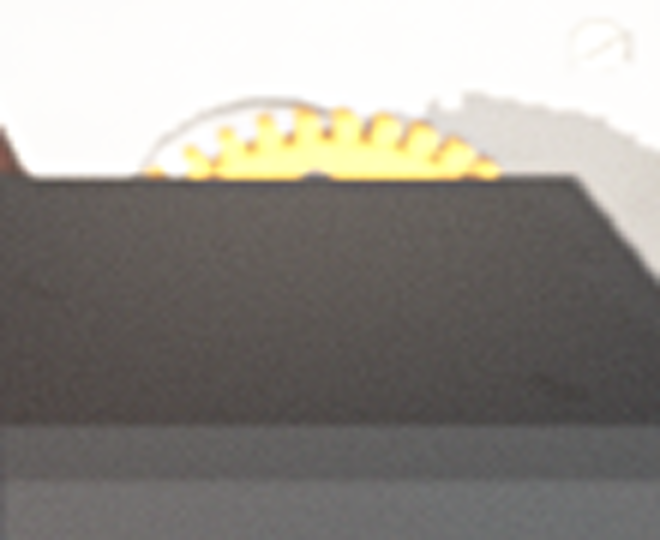

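The gripper bar hides the clip: only the wheel's near edge shows, at (414,312). Moving 55 mm further out.

Emit:
move_arm([
  [[-0.8,0,0],0,1],
  [[-0.9,0,0],0,1],
  [[-0.5,0,0],0,1],
  [[0,0,0],0,1],
  [[0,0,0],0,1],
])

```text
t: 8.23
ee_pos: [554.1, 49.1, 179.8]
orientation: [-0.005, -3.141, 0.0]
ft_force: [-0.5, -0.4, -1.0]
width: 11.2
grasp_force: 30.0
```

```bash
python3 look.py w4
```

```text
[-0.55 -0.4  -0.98] 11.235671092044475 29.99029666185379
wheel 0.69 [417.5 283.9  87.3  67.2] [596.99 136.12  46.  ]
wheel 0.63 [186.8 160.3  89.3  94.5] [489.33 -58.25  46.  ]
clip 0.66 [418.9 283.9  39.   41.5] [595.07 135.88  51.  ]
bridge 0.83 [419.1 284.8  40.7  39.9] [595.91 136.11  51.  ]
bridge 0.55 [ 65.9 376.2  39.2  63.2] [ 686.33 -190.5    51.  ]
pick 0.85 [318.4 331.1  36.8 210.2] [645.2   47.72  42.  ]
clip 0.67 639 ((595.0407104492188, 135.70339965820312), (37.44395446777344, 31.199771881103516), 1.9783568382263184) ((595.0911254882812, 135.24380493164062), 22.52396011352539) x [576.77 613.1 ] y [120.18 150.85]
px 401 437 263 304
wheel 0.98 3755 ((597.7570190429688, 135.4713592529297), (64.30293273925781, 79.45147705078125), 1.2102735042572021) ((604.594482421875, 135.71189880371094), 40.139678955078125) x [567.96 629.21] y [ 98.16 173.2 ]
px 372 461 250 318
tcp [553.85  49.3  180.26] toolx [-1.  0.  0.] tooly [0. 1. 0.] tz [-0.  0. -1.] q6 -1.50 d(units) [2.15 0.02 0.01] turn -0.04 units (tool z down)
[414 278]
crop origin 364 233
```

View pics/w4c.png

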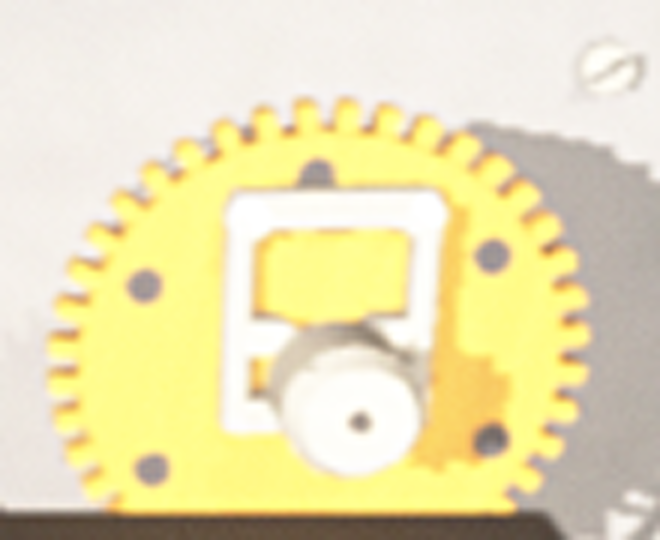

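The clip shows clearly in the crop, 37 × 31 mm as given. Its bridge is towards the robot, and the gap is at crop (335,272), world about (588.5, 135.6).

Emit:
move_arm([
  [[0.5,0.8,0],0,1],
  [[0.6,0.9,0],0,1],
  [[0.6,0.9,0.1],0,1],
  [[0.6,0.85,0.5],0,1],
  [[0,0,0.8],0,1],
  [[0,0,0.8],0,1],
  [[0,0,0.7],0,1],
  [[0,0,0.3],0,1],
  [[0,0,0],0,1],
  [[0,0,0],0,1],
])

```text
t: 9.42
ee_pos: [497.2, 135.7, 100.4]
orientation: [-0.005, -3.141, 0.0]
ft_force: [-0.1, 1.0, -1.4]
width: 12.0
grasp_force: 30.0
```

```bash
python3 - <<'E'
from h import *
o=ctrl.get_obs(); print(o["ft_force"],o["width"],o["ee_pos"])
plan([496.5,135.6,80],np.pi/2)
# clip yaw from saved mask w4 (pose then)
T=np.eye(4); m=shot("wrist"); 
off=np.array([553.85,49.3,180.26])-o["ee_pos"]
d4=dict(m); d4["xyz"]=m["xyz"]+off
C=np.load("pics/clip.npy"); v,u=np.nonzero(C)
W=np.array([at_z(d4,p,51)[:2] for p in np.c_[u,v]]).astype(np.float32)
print(cv2.boxPoints(cv2.minAreaRect(W)), "spindle top",at_z(d4,(424,303.3),67))
print("clip corners",[at_z(d4,(364+a/6,233+b/6),51)[:2] for a,b in [(228,190),(446,190),(222,432)]])
tiles=[]
for n,c,hw in [("top",proj(shot("top"),[575,135,60]),(25,20)),("side",None,(33,20))]:
    d=shot(n)
    if c is None: c=proj(d,[575,135,60])
    c=np.round(c).astype(int); x0,y0=c[0]-hw[0],c[1]-hw[1]
    print(n,"origin",x0,y0,"proj wheel gap",proj(d,[588.5,135.6,46]))
    t=cv2.resize(d["image"][y0:y0+2*hw[1],x0:x0+2*hw[0]],None,fx=12 if n=="side" else 7,fy=12 if n=="side" else 7,interpolation=cv2.INTER_CUBIC); tiles.append(t)
    cv2.imwrite("pics/%s1.png"%n,d["image"][:,:,::-1])
a,b=tiles; H=np.zeros((480,a.shape[1]+b.shape[1],3),np.uint8); 
s=800/1142
can=np.zeros((600,792,3),np.uint8)
can[:280,:350]=a; bb=cv2.resize(b,(528,320)); can[280:600,:528]=bb
w=m["image"]; can[:280,352:792]=cv2.resize(w[200:480,100:540],(440,280))
cv2.imwrite("pics/comp1.png",can[:,:,::-1]); print(s)
E
```

```text
[-0.11  1.05 -1.4 ] 12.008537280634698 [497.22 135.66 100.37]
tcp [497.22 135.66 100.37] toolx [-1.  0.  0.] tooly [ 0.  1. -0.] tz [-0. -0. -1.] q6 -1.32 d(units) [ 0.03 -0.    0.81] turn -0.04 units (tool z down)
[[575.73 151.01]
 [576.81 119.77]
 [614.31 121.07]
 [613.22 152.3 ]] spindle top [606.29 136.94  67.  ]
clip corners [array([577.29, 120.41]), array([577.43, 151.77]), array([615.01, 121.66])]
top origin 234 202 proj wheel gap [258.95 216.52]
side origin 288 198 proj wheel gap [326.07 223.33]
0.7005253940455342
```

View pics/comp1.png

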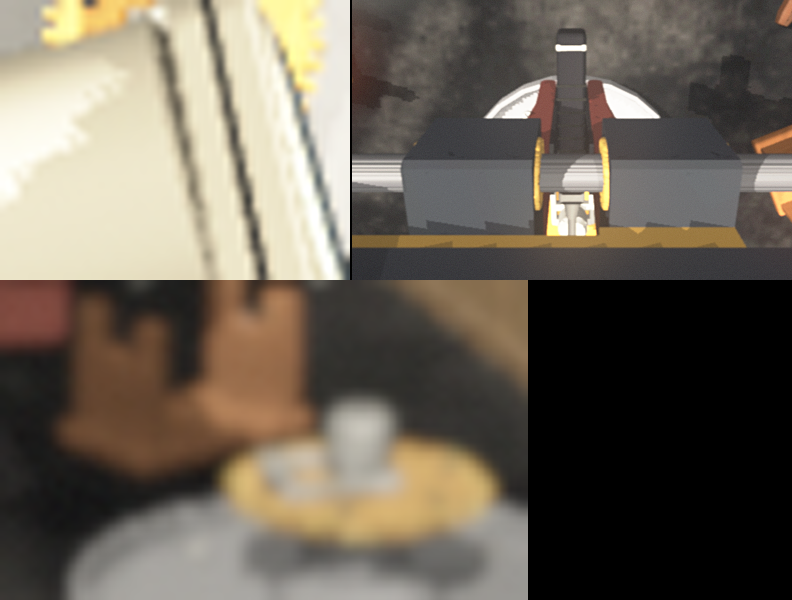

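Wrist tile: the neck shows through the window at tile (573,215), centred over the clip. The side tile shows the clear clip and the spindle top, but the toe is above that crop.

```bash
python3 - <<'E'
from h import *
d=shot("side"); o=ctrl.get_obs(); p=o["ee_pos"]
h=p+[0,0,19.3]
for n,q in [("handle end",h+[40,0,0]),("neck corner",h+[95,0,0]),("toe nom",h+[92,0,-17]),("toe+7",h+[92,0,-10]),("toe-7",h+[92,0,-24])]: print(n,proj(d,q))
for c in cams.cut_out("side","pick")[:2]:
    P=c["pixels"]; v,u=np.nonzero(P); print(c["p"],c["rect"])
    for x in range(u.max()-14,u.max()+1): k=np.nonzero(P[:,x])[0]; print(x,k.min() if len(k) else None,k.max() if len(k) else None)
c=proj(d,h+[70,0,-8]).astype(int)
x0,y0=c[0]-25,c[1]-18; print(x0,y0)
cv2.imwrite("pics/toe.png",cv2.resize(d["image"][y0:y0+36,x0:x0+50],None,fx=14,fy=14,interpolation=cv2.INTER_CUBIC)[:,:,::-1])
E
```

```text
handle end [306.13 195.3 ]
neck corner [328.33 193.82]
toe nom [327.  200.7]
toe+7 [327.05 197.91]
toe-7 [326.95 203.48]
0.48 [300.4, 194.2, 55.4, 3.9]
313 None None
314 None None
315 None None
316 None None
317 None None
318 None None
319 None None
320 None None
321 None None
322 None None
323 None None
324 None None
325 None None
326 None None
327 192 193
293 179
```

View pics/toe.png

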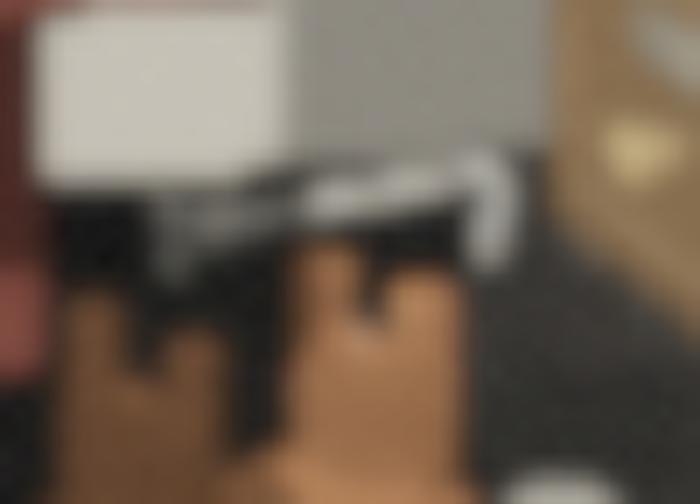

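Toe crop: the tip is at (490,265), side pixel (328.0,197.9), against a nominal row of 200.7. The neck is therefore bent up by about 6 mm and the tip sits about 1–2 mm farther out, so I expect contact near TCP z ≈ 38. I'll go down to 46 and then feel.

Emit:
move_arm([
  [[0.08,0,0.5],0,1],
  [[0,0,0.7],0,1],
  [[0,0,0.5],0,1],
  [[0,0,0.3],0,1],
  [[0,0,0.18],0,1],
  [[0,0,0],0,1],
  [[0,0,0],0,1],
  [[0,0,0],0,1],
])

```text
t: 10.38
ee_pos: [495.7, 135.9, 46.3]
orientation: [0.005, 3.14, 0.0]
ft_force: [0.2, 0.5, -1.0]
width: 12.0
grasp_force: 30.0
```

```bash
python3 - <<'E'
from h import *
F=[]
for i in range(4):
    d=shot("wrist"); o=ctrl.get_obs(); F.append(o["ft_force"])
print(np.array(F),o["ee_pos"])
print("gap corners px",[proj(d,q) for q in [[583,136,51],[595,136,46],[583,124.5,51],[583,147.5,51]]],"toe",proj(d,o["ee_pos"]+[93.5,0,8]))
cv2.imwrite("pics/win.png",cv2.resize(d["image"][380:450,275:365],None,fx=8,fy=8,interpolation=cv2.INTER_CUBIC)[:,:,::-1])
E
```

```text
[[-0.57  0.73 -1.13]
 [ 0.46  0.6  -0.7 ]
 [ 0.13  0.37 -0.18]
 [ 0.64 -0.36 -0.4 ]] [495.48 135.81  46.15]
gap corners px [array([320.67, 452.18]), array([320.7 , 462.14]), array([299.62, 452.25]), array([341.72, 452.1 ])] toe [320.38 465.91]
```

Emit:
move_arm([
  [[0,0,0.06],0,1],
  [[0,0,0.06],0,1],
  [[0,0,0.04],0,1],
  [[0,0,0],0,1],
])

```text
t: 10.92
ee_pos: [495.0, 135.7, 41.4]
orientation: [-0.005, -3.141, 0.0]
ft_force: [-0.2, -0.4, -0.7]
width: 11.5
grasp_force: 30.0
```

```bash
cat > f.py <<'E'
from h import *
F=[];Z=[]
for i in range(4):
    cams.get_image("side"); o=ctrl.get_obs(); F.append(o["ft_force"]); Z.append(np.r_[o["ee_pos"],o["moment"]])
print(np.mean(F,0),np.array(F)[:,2],np.mean(Z,0),o["t"],o["width"])
E
python3 f.py
```

```text
[ 0.   -0.35 -1.19] [-1.29 -0.66 -1.62 -1.17] [495.08 135.7   41.56   0.02   0.01  -0.02] 11.1167 11.65006290845912
```

Emit:
move_arm([
  [[0,0,0.04],0,1],
  [[0,0,0],0,1],
  [[0,0,0],0,1],
])

```text
t: 11.37
ee_pos: [495.1, 135.7, 40.6]
orientation: [-0.005, -3.141, 0.0]
ft_force: [-0.1, -0.4, -1.0]
width: 11.8
grasp_force: 30.0
```

```bash
python3 f.py
```

```text
[-0.23  0.09 -0.77] [-0.43 -0.61 -1.23 -0.81] [495.17 135.72  40.68   0.     0.    -0.01] 11.5667 11.394142180967851
```

Emit:
move_arm([
  [[0,0,0.04],0,1],
  [[0,0,0],0,1],
  [[0,0,0],0,1],
])

```text
t: 11.82
ee_pos: [495.1, 135.7, 39.6]
orientation: [-0.005, -3.141, 0.0]
ft_force: [-1.1, 0.4, -0.4]
width: 11.6
grasp_force: 30.0
```

```bash
python3 f.py
```

```text
[ 0.16  0.29 -1.24] [-1.13 -1.77 -0.55 -1.5 ] [495.16 135.71  39.66   0.03   0.02   0.01] 12.0167 11.918358991640764
```

Emit:
move_arm([
  [[0,0,0.04],0,1],
  [[0,0,0],0,1],
  [[0,0,0],0,1],
])

```text
t: 12.27
ee_pos: [495.1, 135.7, 38.6]
orientation: [-0.005, -3.141, 0.0]
ft_force: [-0.3, 0.2, -0.2]
width: 12.0
grasp_force: 30.0
```

```bash
python3 f.py
```

```text
[-0.31 -0.34 -0.97] [-0.97 -0.39 -0.77 -1.77] [495.17 135.72  38.67   0.01   0.05  -0.01] 12.4667 11.712774036091023
```

Emit:
move_arm([
  [[0,0,0.03],0,1],
  [[0,0,0],0,1],
  [[0,0,0],0,1],
])

```text
t: 12.72
ee_pos: [495.2, 135.7, 37.9]
orientation: [-0.005, -3.142, 0.0]
ft_force: [-0.4, 0.7, -0.6]
width: 11.8
grasp_force: 30.0
```

```bash
python3 f.py
```

```text
[ 0.21 -0.01 -1.17] [-1.81 -0.87 -1.49 -0.51] [495.17 135.72  37.92   0.01   0.01  -0.01] 12.9167 11.75181828559362
```

Emit:
move_arm([
  [[0,0,0.04],0,1],
  [[0,0,0],0,1],
  [[0,0,0],0,1],
])

```text
t: 13.17
ee_pos: [495.2, 135.7, 36.9]
orientation: [0.005, 3.142, 0.0]
ft_force: [0.3, -0.1, -0.1]
width: 12.1
grasp_force: 30.0
```

```bash
python3 f.py
```

```text
[ 0.12 -0.47 -0.57] [-0.17 -0.68 -0.59 -0.84] [495.21 135.73  36.93   0.01  -0.02  -0.02] 13.3667 12.168895715570432
```

Emit:
move_arm([
  [[0,0,0.03],0,1],
  [[0,0,0],0,1],
  [[0,0,0],0,1],
])

```text
t: 13.62
ee_pos: [495.3, 135.7, 36.2]
orientation: [0.005, 3.141, 0.0]
ft_force: [0.5, 0.1, -0.1]
width: 11.7
grasp_force: 30.0
```

```bash
python3 f.py
```

```text
[-0.1  -0.28  0.55] [ 1.13 -0.05 -0.22  1.34] [495.23 135.74  36.23   0.05  -0.13   0.02] 13.8167 11.746764019760528
```

Contact: Fz is up about 1.5 N and My is -0.13 N·m. I'll ease up a touch and start a slow pull.

Emit:
move_arm([
  [[0.02,0,-0.02],0,1],
  [[0.04,0,0],0,1],
  [[0.04,0,0],0,1],
  [[0.04,0,0],0,1],
  [[0,0,0],0,1],
])

```text
t: 14.23
ee_pos: [491.3, 135.7, 36.6]
orientation: [-0.005, -3.141, 0.0]
ft_force: [-0.9, 0.3, -0.2]
width: 11.8
grasp_force: 30.0
```

```bash
python3 f.py
```

```text
[-0.67  0.04  0.17] [ 0.97  0.41 -0.56 -0.13] [491.42 135.71  36.62   0.01   0.01  -0.02] 14.4333 11.575447456052448
```

Emit:
move_arm([
  [[0.04,0,0],0,1],
  [[0.04,0,0],0,1],
  [[0.04,0,0],0,1],
  [[0,0,0],0,1],
])

```text
t: 14.77
ee_pos: [490.0, 136.0, 37.0]
orientation: [0.005, 3.139, 0.001]
ft_force: [5.2, 0.4, -0.3]
width: 11.7
grasp_force: 30.0
```

```bash
python3 f.py
```

```text
[ 5.31  0.52 -0.6 ] [-0.94 -0.3  -0.45 -0.71] [489.88 135.97  37.02   0.02  -0.88   0.01] 14.9667 11.845746917232123
```

Emit:
move_arm([
  [[0.04,0,0],0,1],
  [[0.04,0,0.01],0,1],
  [[0.04,0,0],0,1],
])

```text
t: 15.22
ee_pos: [488.8, 136.3, 37.2]
orientation: [0.005, 3.135, 0.002]
ft_force: [10.2, -0.3, -1.0]
width: 11.9
grasp_force: 30.0
```

```bash
python3 f.py
```

```text
[ 8.15  0.5  -0.91] [-0.45 -1.12 -0.81 -1.24] [488.42 136.27  37.19   0.    -1.34  -0.02] 15.4167 11.388486470319958
```

Emit:
move_arm([
  [[0.04,0,0.01],0,1],
  [[0.04,0,0.01],0,1],
  [[0.04,0,0],0,1],
])

```text
t: 15.67
ee_pos: [487.3, 136.6, 37.1]
orientation: [0.005, 3.132, 0.003]
ft_force: [13.8, -0.7, -1.2]
width: 12.0
grasp_force: 30.0
```

```bash
python3 f.py
```

```text
[12.1   0.2  -1.07] [-0.94 -0.72 -1.69 -0.95] [487.2  136.61  37.15   0.03  -1.89  -0.01] 15.8667 11.887995937302051
```

Emit:
move_arm([
  [[0.04,0,0.01],0,1],
  [[0.04,0,0],0,1],
  [[0.04,0,0],0,1],
  [[0,0,0],0,1],
])

```text
t: 16.2
ee_pos: [483.3, 136.5, 36.7]
orientation: [0.005, 3.135, 0.002]
ft_force: [6.2, 1.4, -0.9]
width: 12.1
grasp_force: 30.0
```

```bash
python3 f.py
```

```text
[ 1.36 -0.38  0.7 ] [-0.34  0.72  1.09  1.34] [480.41 135.91  36.02   0.02  -0.36   0.01] 16.4 11.53947623363922
```

Emit:
move_arm([
  [[0.03,0,-0.02],0,1],
  [[0.04,0,-0.01],0,1],
  [[0.04,0,0],0,1],
  [[0.04,0,0],0,1],
  [[0.04,0,0],0,1],
  [[0,0,0],0,1],
])

```text
t: 16.9
ee_pos: [474.2, 135.7, 36.3]
orientation: [-0.005, -3.14, 0.0]
ft_force: [0.9, -0.6, 0.1]
width: 11.6
grasp_force: 30.0
```

```bash
python3 f.py
```

```text
[-0.56  0.31  0.33] [0.12 0.24 0.51 0.46] [474.28 135.69  36.27   0.04   0.01   0.  ] 17.1 11.93180611255431
```

Emit:
move_arm([
  [[0.04,0,-0.01],0,1],
  [[0.04,0,0],0,1],
  [[0.04,0,0],0,1],
  [[0.03,0,0],0,1],
  [[0,0,0],0,1],
])

```text
t: 17.52
ee_pos: [470.8, 135.7, 36.6]
orientation: [-0.005, -3.141, 0.0]
ft_force: [0.1, -0.8, 0.3]
width: 11.7
grasp_force: 30.0
```

```bash
python3 f.py; python3 - <<'E'
from h import *
d=shot("side")
c=proj(d,[590,135,50]); p0=np.round(c-[30,20]).astype(int)
print(p0,"axis",proj(d,[605,136,46]),"x=560",proj(d,[560,136,46]), "toe",proj(d,[564,136,46]))
cv2.imwrite("pics/s2.png",cv2.resize(d["image"][p0[1]-10:p0[1]+40,p0[0]:p0[0]+66],None,fx=12,fy=12,interpolation=cv2.INTER_CUBIC)[:,:,::-1])
for t in ["clip","bridge","pick"]:
  for b in cams.boxes_of("side",t)[:2]: print(t,round(b["p"],2),np.array(b["rect"]),at_z(d,b["rect"][:2],50))
E
```

```text
[ 0.49  0.01 -0.87] [-1.06 -0.98 -0.55 -0.89] [471.03 135.78  36.63   0.03  -0.02   0.01] 17.7167 11.646463405401011
[297 202] axis [332.49 222.76] x=560 [314.75 224.17] toe [316.34 224.05]
pick 0.49 [279.1 221.9  34.5   2.7] [477.28 161.38  50.  ]
```

Emit:
move_arm([
  [[-0.08,0,0],0,1],
  [[0,0,0],0,1],
  [[0,0,-0.2],0,1],
  [[0,0,-0.5],0,1],
  [[0,0,-0.7],0,1],
  [[0,0,-0.9],0,1],
  [[-0.5,-0.6,-0.9],0,1],
  [[-0.7,-0.8,-0.9],0,1],
  [[-0.7,-0.8,-0.9],0,1],
  [[-0.7,-0.7,-0.7],0,1],
  [[-0.3,-0.3,0],0,1],
  [[0,0,0],0,1],
  [[0,0,0],0,1],
])

```text
t: 19.0
ee_pos: [544.1, 55.6, 178.0]
orientation: [-0.007, -3.139, -0.0]
ft_force: [-0.4, -0.3, -1.9]
width: 11.9
grasp_force: 30.0
```

```bash
python3 look.py w5
```

```text
[-0.45 -0.33 -1.9 ] 11.931884490528597 29.990288615226746
wheel 0.66 [414.6 269.2 156.4 133. ] [572.46 138.6   46.  ]
wheel 0.63 [411.5 291.3  89.6  58.8] [593.13 137.18  46.  ]
clip 0.94 [408.2 226.9  38.6  41.9] [533.68 129.49  51.  ]
clip 0.69 [178.9 173.8  89.   93.4] [489.33 -56.63  51.  ]
bridge 0.55 [407.6 227.7  43.1  40.3] [534.36 129.03  51.  ]
bridge 0.23 [410.8 266.4 155.  131. ] [568.23 133.78  51.  ]
pick 0.7 [318.7 331.2  33.  206.7] [634.04  54.43  42.  ]
clip 0.74 736 ((534.2535400390625, 128.9166717529297), (28.56150245666504, 32.839847564697266), 79.25096130371094) ((534.0320434570312, 129.2500457763672), 20.303884506225586) x [517.83 551.05] y [113.73 144.5 ]
px 388 428 207 248
wheel 0.56 3582 ((591.9745483398438, 136.0019989013672), (79.76273345947266, 52.23792266845703), 89.68573760986328) ((601.9469604492188, 135.94729614257812), 39.8843879699707) x [567.73 617.93] y [ 98.2  173.61]
px 365 454 262 317
tcp [544.67  56.18 178.54] toolx [-1.  0.  0.] tooly [ 0.  1. -0.] tz [-0. -0. -1.] q6 -1.49 d(units) [ 1.79 -0.25 -0.06] turn -0.03 units (tool z down)
[406 289]
crop origin 356 244
```

View pics/w5c.png

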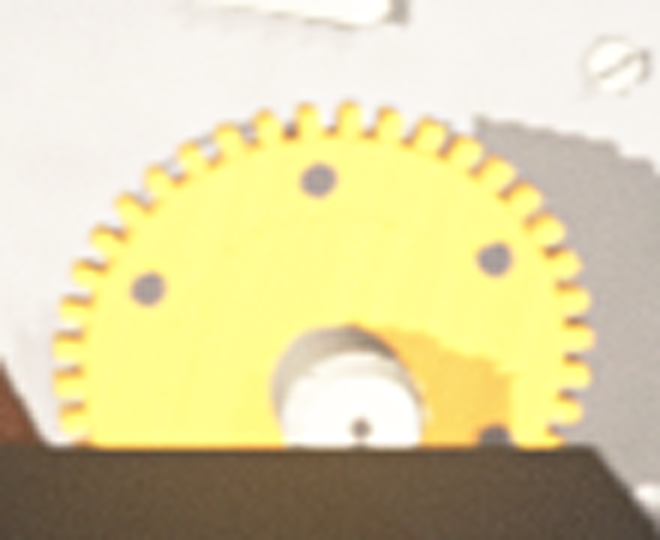

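The clip is right off: the wheel and spindle are bare in the crop, and the clip lies in the tray at image (408,227), inside the rim. Now I'll take the pick back to its rest.

Emit:
move_arm([
  [[0.3,-0.6,0],0,1],
  [[0.4,-0.9,0],0,1],
  [[0.4,-0.9,0.5],0,1],
  [[0.4,-0.9,0.8],0,1],
  [[0.4,-0.9,0.8],0,1],
  [[0.3,-0.7,0.8],0,1],
  [[0,0,0],-0.8,1],
  [[0,0,0],-0.8,1],
  [[0,0,0],-0.7,1],
  [[0,0,0],0,1],
  [[0,0,0],0,1],
])

```text
t: 20.27
ee_pos: [490.0, -66.5, 106.6]
orientation: [0.307, -3.126, -0.0]
ft_force: [-0.3, -0.4, -1.6]
width: 11.9
grasp_force: 30.0
```

```bash
python3 - <<'E'
from h import *
plan([489.6,-67.2,22.65],np.pi/2+.2); d=shot("wrist")
for c in cams.cut_out("wrist","rest")[:2]:
    v,u=np.nonzero(c["pixels"]); print("rest",c["p"],c["rect"],at_z(d,c["rect"][:2],42))
E
```

```text
tcp [489.97 -66.54 106.58] toolx [-0.98 -0.19  0.  ] tooly [-0.19  0.98  0.  ] tz [-0.  0. -1.] q6 -1.93 d(units) [ 0.02 -0.02  3.36] turn -0.05 units (tool z down)
rest 0.62 [320.9, 239.5, 62.2, 79.7] [474.89 -68.63  42.  ]
```

Emit:
move_arm([
  [[0.02,-0.03,0.6],-0.05,1],
  [[0,0,0.9],0,1],
  [[0,0,0.8],0,1],
  [[0,0,0.5],0,1],
  [[0,0,0.3],0,1],
  [[0,0,0.15],0,1],
  [[0,0,0.05],0,1],
  [[0,0,0],0,1],
])

```text
t: 21.03
ee_pos: [490.0, -67.6, 24.5]
orientation: [-0.316, 3.125, -0.0]
ft_force: [0.3, 0.2, -0.4]
width: 11.8
grasp_force: 30.0
```

```bash
python3 f.py
```

```text
[ 0.25  0.51 -0.89] [-1.23 -0.76 -0.52 -1.05] [490.23 -67.66  24.84   0.03   0.03   0.04] 21.2333 12.016861596750186
```

Emit:
move_arm([
  [[0,0,0.04],0,1],
  [[0,0,0.03],0,1],
  [[0,0,0],0,1],
  [[0,0,0],0,1],
])

```text
t: 21.57
ee_pos: [489.9, -67.6, 22.6]
orientation: [-0.317, 3.125, -0.0]
ft_force: [0.7, 0.9, 1.7]
width: 11.5
grasp_force: 30.0
```

```bash
python3 f.py
```

```text
[-0.34  0.43  2.7 ] [1.14 2.63 3.42 3.61] [489.91 -67.64  22.61   0.03   0.03   0.  ] 21.7667 11.760581615004373
```

Emit:
move_arm([
  [[0,0,0],0,0.5],
  [[0,0,0],0,0.5],
  [[0,0,0],0,0.5],
  [[0,0,0],0,0.5],
  [[0,0,0],0,0.5],
  [[0,0,0],0,0.5],
  [[0,0,0],0,0.5],
  [[0,0,0],0,0.5],
  [[0,0,-0.2],0,0.5],
  [[0,0,-0.5],0,0.5],
  [[0,0,-0.8],0,0.5],
  [[0,0,-0.9],0,0],
  [[0,0,-0.9],0,0],
  [[0,0,-0.5],0,0],
  [[0,0,0],0,0],
  [[0,0,0],0,0],
  [[0,0,0],0,0],
  [[0,0,0],0,0],
  [[0,0,0],0,0],
])

```text
t: 23.35
ee_pos: [489.0, -67.5, 116.4]
orientation: [0.316, -3.124, -0.001]
ft_force: [-0.1, -0.3, -0.4]
width: 87.1
grasp_force: 0.0
```

```bash
python3 - <<'E'
from h import *
o=ctrl.get_obs(); print(o["ee_pos"],o["width"],o["ft_force"],o["t"])
d=shot("wrist","w6.png"); pick_mask(d)
for t,z in [("rest",50),("pick",42)]:
    for b in cams.boxes_of("wrist",t)[:2]: print(t,round(b["p"],2),np.array(b["rect"]),at_z(d,b["rect"][:2],z))
d=shot("top")
for t,z in [("clip",8),("pick",42),("small_tin",14),("large_tin",17)]:
    for b in cams.boxes_of("top",t)[:2]: print("top",t,round(b["p"],2),np.array(b["rect"]),at_z(d,b["rect"][:2],z))
d=shot("side")
for t,z in [("pick",42),("clip",8),("oil_bottle",50),("air_blower",60),("small_tin",14)]:
    for b in cams.boxes_of("side",t)[:2]: print("side",t,round(b["p"],2),np.array(b["rect"]),at_z(d,b["rect"][:2],z))
E
```

```text
[488.96 -67.46 116.42] 87.09384213582359 [-0.09 -0.3  -0.43] 23.35
wrist p 0.6 ends [450.45 -75.67] [561.63 -53.03] len 113.46383829023236 yaw 0.20090069
rest 0.85 [322.4 254.6  57.9 112.6] [484.25 -66.44  50.  ]
rest 0.38 [249.3 435.6  68.1  20.9] [639.46 -92.63  50.  ]
pick 0.6 [319.1 277.1  22.1 151.1] [503.21 -64.84  42.  ]
pick 0.24 [322.1 256.1  61.5 110.9] [487.62 -65.88  42.  ]
top clip 0.73 [328.6 301.6  16.1  26.5] [418.91   1.45   8.  ]
top clip 0.57 [261.  240.3  19.4  19.8] [545.46 135.58   8.  ]
top small_tin 0.73 [330.9 300.2  12.   21.4] [421.57  -3.07  14.  ]
top large_tin 0.62 [372.2 160.7  30.3  29.2] [702.98 -94.19  17.  ]
top large_tin 0.6 [367.6 280.1  17.7   3.5] [459.92 -77.21  17.  ]
side pick 0.84 [318.9 257.2  58.4  16.4] [514.94 -60.04  42.  ]
side oil_bottle 0.72 [435.2 279.2  21.5  55.7] [ 696.14 -239.62   50.  ]
side air_blower 0.94 [386.9 239.2  25.9  49.7] [677.16 -37.56  60.  ]
side small_tin 0.84 [268.6 268.7  20.4  13. ] [412.24 -30.75  14.  ]
```

The pick is back at its starting place: same handle end within 1 mm, same yaw. The clip lies in the tray at about (545,136), and the tins, bottle and blower show no shift. Handing in.

```bash
python3 -c "
from workcell import ctrl
print(ctrl.close_job())"
```

```text
the job is handed in; nothing more can be done
None
```

The clip is off the spindle and lying loose in the tray, the pick is back in its rest, nothing else shows any shift, and the job was handed in at about 24 s with no verdict returned.

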